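Slide the glued block into the pressing jig and hold its sprung lever past the click

TASK

The paper on the sanding block has just been glued: keeping the block in its wooden tray, slide the tray along the worktop into the slotted pressing jig until it is fully home against the back stop. Then, with your fingers on the upright post of the jig's sprung lever, push the lever towards the slot, past its click and almost to its stop, so that its pad presses the block. The click does not lock, so finish while still holding the lever there, and leave the other things on the bench where they are.

Things in the scene. Friction and masses are not known exactly. Their poses are not given: they have to be found in the camera images.
- holder: wooden pressing jig fixed to the worktop: two low rails with overhanging lips, a back stop 18 mm high at one end (face at y = -60 mm), an open mouth at the other, no floor. Origin on the worktop on the slot's centre line; z up, y along the slot, pointing out of the mouth (the tray goes in along -y). When the tray is fully home its origin and axes coincide with these
- holder_mouth (a point): middle of the slot's mouth on the worktop, at [0, 50, 0] mm in the holder's frame, same axes. The rails run from here to y = -60 mm: 99 mm apart, outer width 125 mm, slot 10 mm high under lips that leave 84 mm open, lip tops at 15 mm. Outside the mouth two splayed cheeks, 14 mm high, lead in from y = 76 to 50 mm, narrowing from about 114 to 99 mm
- tray: loose plywood tray, about 0.3 kg, flat on the worktop (and it goes in at that height). Floor 7 mm thick, 96 mm wide in x, from y = -60 mm (front edge, goes in first) to 55 mm; walls 18 mm high, 9 mm in from its sides, round a 70 x 105 mm well centred at y = -2.5 mm; behind it a tail 44 mm wide out to y = 98 mm with an upright grip. Origin under its centre line; z up, y from front edge to grip
- tray_grip (a point): middle of the tray's upright wooden grip, at [0, 76, 47] mm in the tray's frame, same axes. The grip is 14 mm thick in x, 36 mm long in y, its top 63 mm above the tray's underside
- block: brown sanding block of cork wrapped in paper, 65 x 101 x 32 mm, 0.09 kg, lying loose in the tray's well, its length along the tray's y. Origin at the centre of its underside; its top is about 37 mm above the worktop
- lever: the jig's sprung lever, on the robot's (-x) side of the jig: a steel bar 18 mm wide, 19 to 31 mm above the worktop, with an upright post at its free end. Origin on the worktop below its pivot, at [-66, -70] mm in the holder's frame; z up, y along the lever from pivot to post, x square to it, the way the post moves when pushed closed (to the slot side)
- post_mid (a point): middle of the lever's upright dark wooden post, on its axis, at [0, 120, 60] mm in the lever's frame, same axes. The post is 18 mm in diameter from 31 to 77 mm above the worktop, with a 22 mm knob above that, top at 97 mm. On the robot side of it lies the big picture frame round the work, 45 to 53 mm high at its inner edge and up to 83 mm farther out
- pad: small rubber-faced sprung plunger, 18 mm in diameter, on the slot side of the lever, 67 mm from the pivot; it presses the side of the block as the lever closes, and gives by up to 14 mm (1 to 6 N)
- lever_angle (a joint): angle of the sprung lever about its upright pivot, rad: 0 swung fully open towards the robot (its spring keeps it there), growing as the post is pushed to the slot. From 0.02 the pawl climbs its tooth, tops it at 0.18 and has clicked over at 0.34; hard stop at 0.42, lever parallel to the slot. Takes 3 N at the post to start, up to 13 N at the end; it springs open when let go
- gouge: bystander, to be left alone: carving gouge with a wooden handle, 25 x 245 x 23 mm, lying just beyond the work; origin under its middle, its length along its y

How it is judged:
On the way, in this order (a step that is already met when the one before it is completed fails the run):
1. the tray is fully home in the slot with the block in it, the lever still open (horizontal distance between tray and holder below 0.005 m and angle between the y axis of tray and the y axis of holder, either way round below 0.05 rad and height (world z) of tray below 0.004 m and horizontal distance between block and tray below 0.012 m and value of joint lever_angle below 0.15 rad), for 0.2 s.
2. the lever is pushed past its click (value of joint lever_angle above 0.35 rad), for 0.2 s.
At the end, for the whole second after the job is handed in: the tray is home in the slot (within 5 mm and 0.05 rad, flat on the worktop), the block lies in the tray's well (within 12 mm), the lever stands past its click (beyond 0.35 rad), held there by the fingers on its post (over 1.5 N), and its pad presses the block (over 0.7 N) (horizontal distance between tray and holder below 0.005 m and angle between the y axis of tray and the y axis of holder, either way round below 0.05 rad and height (world z) of tray below 0.004 m and horizontal distance between block and tray below 0.012 m and z of block in the frame of tray below 0.01 m and value of joint lever_angle above 0.35 rad and contact force between the fingers and lever above 1.5 N and contact force between pad and block above 0.7 N); the arm keeps its last pose, push and grip.
It fails at once if the gouge is shifted by more than 30 mm (distance of gouge from where it was at the start of the episode above 0.03 m).
It also fails if it takes over 51 s, if anything falls off the work surface, if the arm or the gripper's body presses on something with over 40 N, if the wrist force passes 120 N, or if a joint passes its speed limit or range.

ROBOT

A 6-joint arm with a two-finger parallel gripper is mounted at the origin on a cart in front of the work surface, level with it; the furniture and walls round the work are solid. World frame = base frame: x ahead of the robot, y to its left, z up, the work surface at z = 0. Lengths are in m, angles in rad, forces in N, time in s.
With the tool pointing down it reaches from about 0.3 to 0.775 m from the base axis. Payload 14.6 kg.
Tool frame: the origin (TCP) lies midway between the tips of the shut fingers; the grasp point (between the pads) lies 19 mm behind it; z points along the fingers, y is the line along which they close (so a half turn about z gives the same grasp; the last joint's range is limited). The gripper opens to 94 mm and grips with 3 to 60 N. Pads are 16 mm wide; open, the fingers measure 119 mm over their backs; the gripper's body (75 mm by 177 mm) begins 78 mm behind the grasp point.
Start: joints at [1.096, 0.3, 1.521, -0, 1.321, -0.067], TCP at [0.218, 0.505, 0.205] pointing down, gripper open.
Joint ranges: [-3.03, 3.03], [-0.79, 2.21], [0.23, 2.52], [-1.04, 4.18], [0, 3.07], [-2.55, 2.55]. Speed limits (rad/s): [2.22, 2.22, 2.57, 3.14, 3.14, 3.14].

INTERFACE

Orientations are given as [roll, pitch, yaw] about the fixed x, y, z axes, in that order (R = Rz(yaw) Ry(pitch) Rx(roll)).
In Python, from station import telemetry, optics, ctrl gives the robot as it stands.
- The arm moves only by the tool carry_out, never from a script. Its argument "plan" is a list that holds one entry, the list of rows, each a list of 7 numbers: the shift along the tool's x, y, z in mm, then the turn, a rotation vector about the tool's x, y, z in rad, then the finger opening in mm, from 0 to 94. A call has 1 to 20 rows; each row shifts and turns the commanded pose from where the row before left it, along the tool's axes as they then stand; what a row does not reach is not made up. A row lasts 1/12 s, in which the tool goes at most 41.7 mm and 7.16 degrees, less where a joint would pass 70% of its speed; a pose out of reach is approached as far as the arm can. A call with a gripper value outside its range is refused whole. The fingers move at their own pace and stop on an object; "squeeze" is the grip in N (left out, the last holds). Time passes only in rows, so rows that do not move let the fingers close. It gives the time, the measured TCP pose, the force, the opening and the grip force at its end, in the units of the state.
- telemetry.get_obs(): the state, without advancing time (a new reading comes with each control period).
- optics.camera(name): name is "scene" or "top" or "wrist"; returns a dict with "pixels" (400x640x3 uint8, red, green, blue), "intrinsics" (3x3 intrinsics, pixels), "origin" and "rotation" of the camera in the world. Camera axes: x right, y down, z forward; pixel columns grow to the right and rows downward; lengths in m; the calibration is good to about 2 mm. A picture is of the moment at which its call begins. There is no depth.
- ctrl.hand_in(): hands the job in; it is judged then, once.
The state is a dict: "time_s": time; "qpos": joint angles; "joint_vel": joint speeds; "tau": joint torques, N m; "ee_pos": TCP position; "eef_rot": TCP orientation; "force": force on the tool from outside, world axes, zero at the start; "moment": the same for the moment, N m; "grip_width": finger opening in m; "grip_force": force on a finger pad.
Only numpy, scipy, OpenCV 4.12 (cv2) and the standard library are available. Lean on these libraries where they do the work, as an engineer would, in place of code of your own. Each camera call takes 0.05 s, during which the arm holds its last target. There are 200 camera calls.

## Working session

There is one attempt and no reset: what is moved stays moved. The work goes in short steps, Python scripts to look and compute and a tool call to move; the robot and the scene stay as the last step left them, time stands still between calls to the robot, and variables do not carry over. Pictures are saved under pics/ and viewed, at most 10 in all, crops included, and the job is handed in when it is done.

Besides the shell and the picture viewer there is one more tool, called after "Call:" as name(argument=value, ...) on one line, values as JSON. carry_out: Moves the arm, as the interface text tells. Its arguments: {"type":"object","properties":{"plan":{"type":"array","items":{"type":"array","items":{"type":"array","items":{"type":"number"}}}},"squeeze":{"type":"number"}},"required":["plan"]}

```bash
mkdir -p pics; cat > h.py <<'E'
import numpy as np, cv2
from scipy.spatial.transform import Rotation as R
from station import telemetry, optics, ctrl
def shot(n,f):
    c=optics.camera(n); cv2.imwrite('pics/'+f,c['pixels'][:,:,::-1]); np.savez('pics/'+f+'.npz',**{k:c[k] for k in('intrinsics','origin','rotation')}); return c
def ray(f,u,v,z):
    c=np.load('pics/'+f+'.npz'); d=c['rotation']@np.linalg.inv(c['intrinsics'])@[u,v,1]; o=c['origin']; return o+d*(z-o[2])/d[2]
def proj(f,p):
    c=np.load('pics/'+f+'.npz'); q=c['intrinsics']@(c['rotation'].T@(np.asarray(p)-c['origin'])); return q[:2]/q[2]
E
python3 - <<'E'
from h import *
for n in('top','scene'):
    c=shot(n,n+'0.png'); print(n,c['origin'],c['rotation'].round(3).tolist(),c['intrinsics'].tolist())
o=telemetry.get_obs();print({k:np.round(v,3) for k,v in o.items()})
E
```

```text
top [ 0.59022549 -0.0770377   0.92103163] [-3.1, 0.018, -1.563] [[423.39544361285783, 0.0, 314.8719214067162], [0.0, 423.39544361285783, 203.3136021662609], [0.0, 0.0, 1.0]]
scene [ 0.07216678 -0.62245713  0.68929067] [-2.227, 0.005, -0.812] [[495.17391407550747, 0.0, 310.73815069853], [0.0, 495.17391407550747, 200.65437602181663], [0.0, 0.0, 1.0]]
{'time_s': np.float64(0.1), 'qpos': array([ 1.096,  0.3  ,  1.521,  0.   ,  1.321, -0.067]), 'joint_vel': array([-0.001,  0.001, -0.001,  0.001, -0.003,  0.001]), 'tau': array([ 2.0000e-03, -5.3265e+01, -3.5328e+01,  7.1000e-02,  2.4000e-02,
       -0.0000e+00]), 'ee_pos': array([0.218, 0.505, 0.205]), 'eef_rot': array([-3.141, -0.   ,  2.734]), 'force': array([-0.863,  0.452,  0.409]), 'moment': array([-0.03 , -0.025,  0.012]), 'grip_force': np.float64(0.0), 'grip_width': np.float64(0.094)}
```

View pics/top0.png

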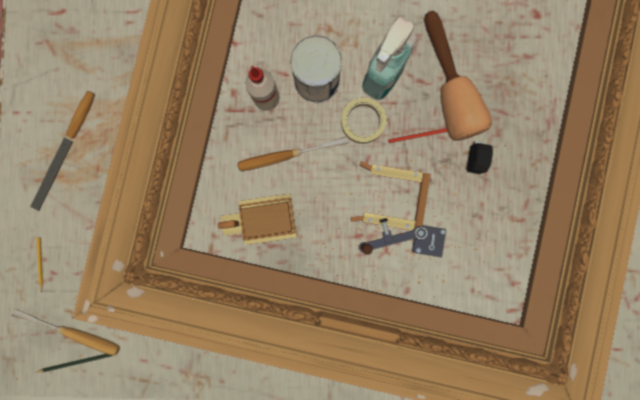

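View pics/scene0.png

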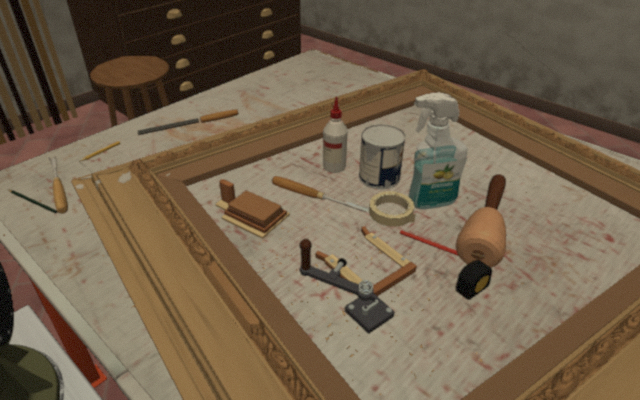

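The top view shows the tray at about (262,220), with its grip at (229,223) on the left. The jig is at about (390,200) with its mouth to the left, the lever post knob at (366,248), and the gouge at (290,155). `rotation` is a roll, pitch, yaw vector. Next I'll enlarge the work area.

```bash
sed -i "s/c\['rotation'\]@np/R.from_euler('xyz',c['rotation']).as_matrix()@np/; s/c\['rotation'\].T@/R.from_euler('xyz',c['rotation']).as_matrix().T@/" h.py
python3 - <<'E'
from h import *
i=cv2.imread('pics/top0.png')[140:270,205:465]; cv2.imwrite('pics/c0.png',cv2.resize(i,None,fx=3,fy=3,interpolation=cv2.INTER_CUBIC))
for u,v,z in[(262,220,.03),(390,200,0),(229,223,.06),(366,248,.09),(290,155,0.02)]: print(ray('top0.png',u,v,z).round(3))
E
```

```text
[0.591 0.05  0.03 ]
[ 0.636 -0.223  0.   ]
[0.584 0.113 0.06 ]
[ 0.538 -0.163  0.09 ]
[ 0.73  -0.007  0.02 ]
```

View pics/c0.png

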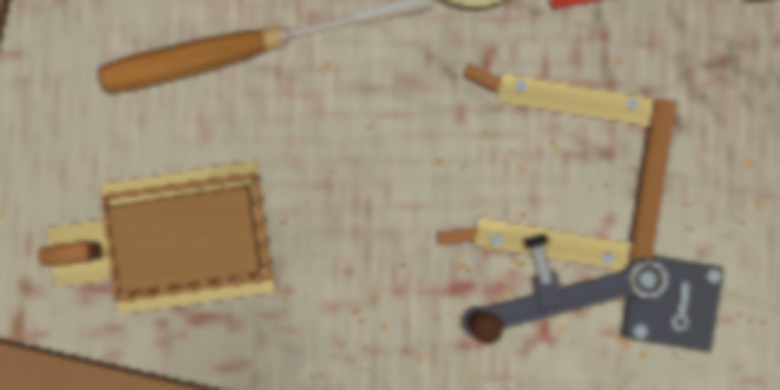

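```bash
cat >> h.py <<'E'
from scipy.optimize import least_squares
def fit(f,P,uv,x0):
    P=np.array(P)/1e3; uv=np.array(uv)
    def T(x): c,s=np.cos(x[2]),np.sin(x[2]); return np.c_[x[0]+c*P[:,0]-s*P[:,1],x[1]+s*P[:,0]+c*P[:,1],P[:,2]]
    r=least_squares(lambda x:(np.array([proj(f,p) for p in T(x)])-uv).ravel(),x0,loss='soft_l1'); return r.x,r.fun.reshape(-1,2).round(1).tolist()
E
python3 - <<'E'
from h import *
g=lambda a:np.array(a)/3+[204.67,139.67]
print(fit('top0.png',[(62.5,50,15),(42,50,15),(62.5,-60,15),(42,-60,15),(-42,50,15),(-62.5,50,15),(-62.5,-60,15)],g([(501,75),(499,100),(653,98),(650,125),(478,219),(476,245),(628,268)]),[.63,-.22,0]))
print(fit('top0.png',[(48,55,7),(48,-60,7),(-48,-60,7),(-48,55,7),(22,98,7),(-22,98,7)],g([(104,184),(258,163),(273,292),(119,314),(48,230),(55,287)]),[.59,.05,0]))
for p in((486,327,.097),(648,280,.035)): print(ray('top0.png',*g(p[:2]),p[2]).round(4))
E
```

```text
(array([ 0.64341835, -0.22222153, -0.14795332]), [[0.1, -0.6], [-0.7, 0.5], [0.4, -0.4], [-0.0, 0.0], [0.4, -0.5], [-0.4, 0.3], [0.2, 0.7]])
(array([0.5924143 , 0.04390387, 0.14550494]), [[-0.9, -0.2], [0.3, -0.5], [1.3, 0.6], [-0.1, 0.5], [-0.3, -0.9], [-0.0, 0.3]])
[ 0.537  -0.1631  0.097 ]
[ 0.5664 -0.2815  0.035 ]
```

Call:
carry_out(plan=[[[0,0,0,0,0,0.113,50],[0,0,0,0,0,0.113,50],[0,0,0,0,0,0.113,50],[0,0,0,0,0,0.113,50],[0,0,0,0,0,0.113,50],[0,0,0,0,0,0.113,50],[0,0,0,0,0,0.113,50],[0,0,0,0,0,0.113,50],[0,0,0,0,0,0.113,50],[-27,19,3,0,0,0,50],[-27,19,3,0,0,0,50],[-27,19,3,0,0,0,50],[-27,19,3,0,0,0,50],[-27,19,3,0,0,0,50],[-27,19,3,0,0,0,50],[-27,19,3,0,0,0,50],[-27,19,3,0,0,0,50],[-27,19,3,0,0,0,50],[-27,19,3,0,0,0,50],[-27,19,3,0,0,0,50]]])

```text
time_s: 1.77
ee_pos: [0.4689, 0.24, 0.1721]
eef_rot: [-3.141, 0.0, 1.717]
force: [0.4, 1.1, 0.1]
grip_width: 0.05
grip_force: 0.0
```

Call:
carry_out(plan=[[[-27,19,3,0,0,0,50],[-27,19,3,0,0,0,50],[-27,19,3,0,0,0,50],[-27,19,3,0,0,0,50],[0,0,0,0,0,0,50],[0,0,0,0,0,0,50],[0,0,0,0,0,0,50]]])

```text
time_s: 2.35
ee_pos: [0.5586, 0.146, 0.1601]
eef_rot: [-3.141, -0.0, 1.717]
force: [-0.3, 0.1, 0.5]
grip_width: 0.05
grip_force: 0.0
```

```bash
python3 - <<'E'
from h import *
shot('wrist','w1.png')
o=telemetry.get_obs();print(o['time_s'],o['ee_pos'],o['eef_rot'],o['force'])
m=R.from_euler('xyz',o['eef_rot']).as_matrix(); print(m.T@(np.array([.5814,.1191,.028])-o['ee_pos']))
print(proj('w1.png',[.5814,.1191,.063]))
E
```

```text
2.4 [0.55844322 0.14637661 0.16042177] [-3.14130038e+00 -1.28428575e-04  1.71752149e+00] [ 0.575169   -0.15035069  1.18848757]
[-0.0303568   0.01876099  0.13241239]
[347.05799171 235.75205853]
```

View pics/w1.png

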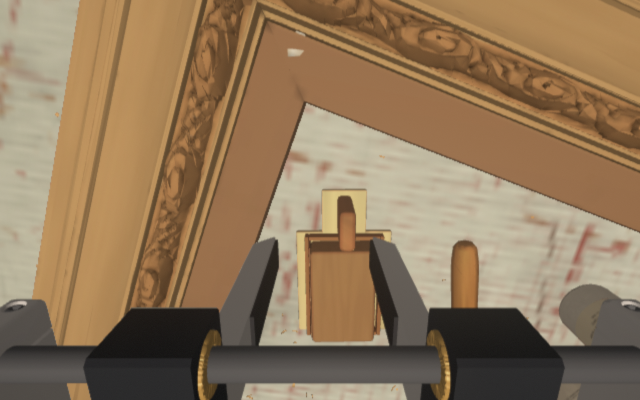

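The wrist view shows the grip at about (346,225). The prediction was (347,236), so they agree. Descending and gripping.

Call:
carry_out(plan=[[[-15,10,0,0,0,0,50],[-15,9,0,0,0,0,50],[0,0,25,0,0,0,50],[0,0,25,0,0,0,50],[0,0,25,0,0,0,50],[0,0,25,0,0,0,50],[0,0,20,0,0,0,50],[0,0,11,0,0,0,50],[0,0,0,0,0,0,50],[0,0,0,0,0,0,0],[0,0,0,0,0,0,0],[0,0,0,0,0,0,0],[0,0,0,0,0,0,0],[0,0,0,0,0,0,0],[0,0,0,0,0,0,0]]], squeeze=30)

```text
time_s: 3.65
ee_pos: [0.5824, 0.1188, 0.0299]
eef_rot: [3.141, 0.0, 1.717]
force: [1.5, 0.6, 4.2]
grip_width: 0.0142
grip_force: 30.0
```

Call:
carry_out(plan=[[[-5,4,0,0,0,0.02,0],[-10,7,0,0,0,0.025,0],[-10,7,0,0,0,0.025,0],[-10,7,0,0,0,0.025,0],[-10,7,0,0,0,0.025,0],[-10,7,0,0,0,0.025,0],[-10,7,0,0,0,0.025,0],[-10,7,0,0,0,0.025,0],[-10,7,0,0,0,0.025,0],[-10,7,0,0,0,0.025,0],[-10,7,0,0,0,0.025,0],[-10,8,0,0,0,0.025,0],[-5,8,0,0,0,0,0],[0,0,0,0,0,0,0],[0,0,0,0,0,0,0]]])

```text
time_s: 4.9
ee_pos: [0.6731, -0.0033, 0.03]
eef_rot: [3.139, 0.001, 1.42]
force: [2.9, -3.6, 5.2]
grip_width: 0.0138
grip_force: 30.0
```

```bash
python3 - <<'E'
from h import *
shot('top','t2.png')
o=telemetry.get_obs();print(o['time_s'],o['ee_pos'],o['eef_rot'],o['force'])
H=R.from_euler('z',-.148); print(H.inv().apply(o['ee_pos']-[.6434,-.2222,0]), o['eef_rot'][2]-np.pi/2+.148)
i=cv2.imread('pics/t2.png')[120:270,240:460]; cv2.imwrite('pics/c2.png',cv2.resize(i,None,fx=3.5,fy=3.5,interpolation=cv2.INTER_CUBIC))
E
```

```text
4.95 [ 0.67290905 -0.00300003  0.02997185] [3.13927875e+00 7.27104236e-04 1.42001980e+00] [ 4.85290139 -3.13593018  7.75919685]
[-0.00313684  0.22115508  0.02997185] -0.0027765282837318994
```

View pics/c2.png

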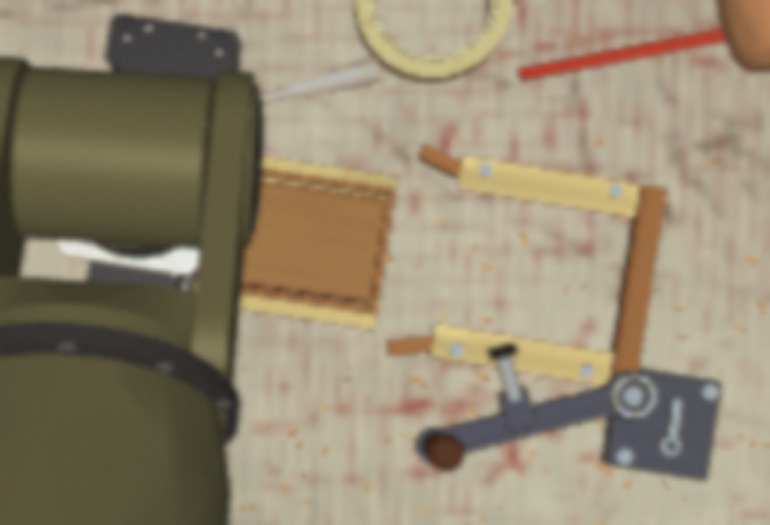

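The tray's front corners are at crop (396,178) and (374,327), just short of the cheeks. Next I'll check how well it lines up with the slot.

```bash
python3 - <<'E'
from h import *
H=R.from_euler('z',-.148)
for u,v,z in[(396,178,.007),(374,327,.007),(462,158,.015),(459,187,.015),(434,325,.015),(431,352,.015),(637,216,.015),(612,380,.015)]:
    print(u,v,H.inv().apply(ray('t2.png',u/3.5+239.6,v/3.5+119.6,z)-[.6434,-.2222,0]).round(4))
E
```

```text
396 178 [0.0437 0.0877 0.007 ]
374 327 [-0.0495  0.0871  0.007 ]
462 158 [0.061  0.0501 0.015 ]
459 187 [0.0431 0.0492 0.015 ]
434 325 [-0.0428  0.0516  0.015 ]
431 352 [-0.0594  0.0509  0.015 ]
637 216 [ 0.0422 -0.0606  0.015 ]
612 380 [-0.0591 -0.0602  0.015 ]
```

Call:
carry_out(plan=[[[0,3,0,0,0,0.003,0],[-6,0,0,0,0,0,0],[-8,0,0,0,0,0,0],[-8,0,0,0,0,0,0],[-8,0,0,0,0,0,0],[-8,0,0,0,0,0,0],[-8,0,0,0,0,0,0],[-8,0,0,0,0,0,0],[-8,0,0,0,0,0,0],[0,0,0,0,0,0,0]]])

```text
time_s: 5.78
ee_pos: [0.6659, -0.0645, 0.0299]
eef_rot: [3.14, 0.0, 1.417]
force: [1.6, -5.2, 5.0]
grip_width: 0.0138
grip_force: 30.0
```

Call:
carry_out(plan=[[[-8,0,0,0,0,0,0],[-8,0,0,0,0,0,0],[-8,0,0,0,0,0,0],[-8,0,0,0,0,0,0],[-8,0,0,0,0,0,0],[-8,0,0,0,0,0,0],[-8,0,0,0,0,0,0],[-6,0,0,0,0,0,0],[-5,0,0,0,0,0,0],[0,0,0,0,0,0,0]]])

```text
time_s: 6.62
ee_pos: [0.6563, -0.1299, 0.03]
eef_rot: [3.139, -0.0, 1.418]
force: [4.4, 0.1, 4.0]
grip_width: 0.0142
grip_force: 30.0
```

```bash
python3 - <<'E'
from h import *
o=telemetry.get_obs()
H=R.from_euler('z',-.148); print(H.inv().apply(o['ee_pos']-[.6434,-.2222,0]), o['eef_rot'][2]-np.pi/2+.148,H.inv().apply(o['force']))
E
```

```text
[-0.00090036  0.09322     0.02999858] -0.004773251711475052 [4.38298729 0.71755057 3.98305141]
```

Call:
carry_out(plan=[[[-4,0,0,0,0,0,0],[-4,0,0,0,0,0,0],[-3,0,0,0,0,0,0],[-3,0,0,0,0,0,0],[-2,0,0,0,0,0,0],[0,0,0,0,0,0,0]]])

```text
time_s: 7.12
ee_pos: [0.6541, -0.1449, 0.0301]
eef_rot: [3.139, -0.001, 1.418]
force: [8.5, 3.3, 2.6]
grip_width: 0.0138
grip_force: 30.0
```

Call:
carry_out(plan=[[[-2,0,0,0,0,0,0],[-2,0,0,0,0,0,0],[0,0,0,0,0,0,0]]])

```text
time_s: 7.37
ee_pos: [0.6537, -0.1479, 0.0301]
eef_rot: [3.139, -0.002, 1.419]
force: [8.0, 8.4, 3.2]
grip_width: 0.014
grip_force: 30.0
```

Call:
carry_out(plan=[[[-2,0,0,0,0,0,0],[-1,0,0,0,0,0,0],[0,0,0,0,0,0,0]]])

```text
time_s: 7.62
ee_pos: [0.6537, -0.1486, 0.0303]
eef_rot: [3.139, -0.005, 1.42]
force: [9.6, 22.2, 7.2]
grip_width: 0.0142
grip_force: 30.0
```

Call:
carry_out(plan=[[[-2,0,0,0,0,0,0],[0,0,0,0,0,0,0],[0,0,0,0,0,0,0]]])

```text
time_s: 7.87
ee_pos: [0.6534, -0.1502, 0.0303]
eef_rot: [3.139, -0.005, 1.42]
force: [11.2, 24.1, 7.3]
grip_width: 0.0137
grip_force: 30.0
```

The force jump shows the tray is against the stop. I'll ease off, release, rise and check.

Call:
carry_out(plan=[[[2,0,0,0,0,0,0],[0,0,0,0,0,0,40],[0,0,0,0,0,0,40],[0,0,0,0,0,0,40],[0,0,0,0,0,0,40],[0,0,-20,0,0,0,40],[0,0,-25,0,0,0,40],[0,0,-25,0,0,0,40],[0,0,-25,0,0,0,40],[0,0,-25,0,0,0,40],[20,0,0,0,0,0,40],[30,0,0,0,0,0,40],[30,0,0,0,0,0,40],[30,0,0,0,0,0,40],[0,0,0,0,0,0,40],[0,0,0,0,0,0,40]]])

```text
time_s: 9.2
ee_pos: [0.6684, -0.0424, 0.1492]
eef_rot: [-3.141, 0.0, 1.421]
force: [0.4, -0.1, 0.6]
grip_width: 0.0403
grip_force: 0.0
```

```bash
python3 - <<'E'
from h import *
shot('top','t3.png')
i=cv2.imread('pics/t3.png')[140:270,290:460]; cv2.imwrite('pics/c3.png',cv2.resize(i,None,fx=4.5,fy=4.5,interpolation=cv2.INTER_CUBIC))
o=telemetry.get_obs();print(o['time_s'],o['ee_pos'],o['eef_rot'],o['force'])
H=R.from_euler('z',-.148);h=np.array([.6434,-.2222,0])
for p in [(0,98,7),(22,98,7),(35,-55,18),(-35,-55,18),(0,76,63),(48,55,7)]: print(p,((proj('t3.png',h+H.apply(np.array(p)/1e3))-[289.6,139.6])*4.5).round())
E
```

```text
9.25 [ 0.66834989 -0.04368146  0.14924762] [-3.14115539e+00  2.97611388e-04  1.41915422e+00] [-0.6536465  -0.25379352 -0.120735  ]
(0, 98, 7) [249. 225.]
(22, 98, 7) [256. 180.]
(35, -55, 18) [581. 200.]
(-35, -55, 18) [560. 346.]
(0, 76, 63) [304. 224.]
(48, 55, 7) [353. 140.]
```

View pics/c3.png

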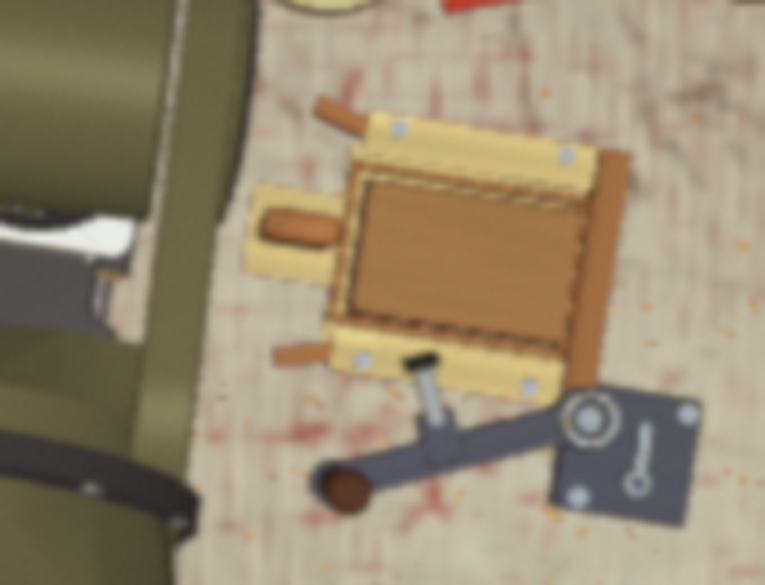

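The tray is home: its tail corner is at (254,185) against a predicted (256,180). The lever is still open, with the knob at (346,490). Moving over the post.

Call:
carry_out(plan=[[[-16,-13,0,0,0,0,60],[-16,-13,0,0,0,0,60],[-16,-13,0,0,0,0,60],[-16,-13,0,0,0,0,60],[-16,-13,0,0,0,0,60],[-16,-12,0,0,0,0,60],[-16,-12,0,0,0,0,60],[-15,-12,0,0,0,0,60],[-14,-12,0,0,0,0,60],[0,0,0,0,0,0,60],[0,0,0,0,0,0,60]]])

```text
time_s: 10.17
ee_pos: [0.5349, -0.1671, 0.1497]
eef_rot: [3.141, 0.0, 1.416]
force: [0.7, 0.3, -0.2]
grip_width: 0.0602
grip_force: 0.0
```

```bash
python3 - <<'E'
from h import *
shot('wrist','w4.png')
o=telemetry.get_obs();print(o['time_s'],o['ee_pos'],o['eef_rot'],o['force'])
print(proj('w4.png',[.5355,-.1661,.097]))
E
```

```text
10.2167 [ 0.53544332 -0.16649537  0.14962024] [3.14124658e+00 8.37220747e-05 1.41707720e+00] [0.36523183 1.4567641  0.0682513 ]
[325.10032123 218.40626509]
```

View pics/w4.png

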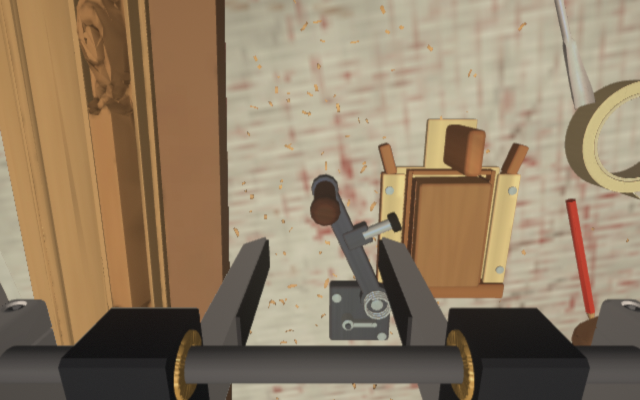

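The knob is at (324,207), against a predicted (325,218), so it is a few mm towards +x of the tool. There is clear room to the frame and the jig. Descending and caging the post.

Call:
carry_out(plan=[[[3,0,20,0,0,0,60],[0,0,22,0,0,0,60],[0,0,22,0,0,0,60],[0,0,22,0,0,0,60],[0,0,16,0,0,0,60],[0,0,6,0,0,0,60],[0,0,0,0,0,0,26],[0,0,0,0,0,0,26],[0,0,0,0,0,0,26],[0,0,0,0,0,0,26],[0,0,0,0,0,0,26]]], squeeze=30)

```text
time_s: 11.13
ee_pos: [0.5363, -0.1629, 0.0423]
eef_rot: [3.14, 0.0, 1.419]
force: [-0.3, -0.9, 0.1]
grip_width: 0.0305
grip_force: 0.0
```

Call:
carry_out(plan=[[[1,3,0,0,0,0,26],[1,3,0,0,0,0,26],[1,3,0,0,0,0,26],[1,3,0,0,0,0,26],[1,3,0,0,0,0,26],[1,3,0,0,0,0,26],[1,3,0,0,0,0,26],[1,3,0,0,0,0,26],[0,3,0,0,0,0,26],[0,3,0,0,0,0,26],[0,3,0,0,0,0,26],[1,3,0,0,0,0,26],[0,3,0,0,0,0,26],[0,3,0,0,0,0,26],[0,3,0,0,0,0,26],[0,0,0,0,0,0,26],[0,0,0,0,0,0,26]]])

```text
time_s: 12.55
ee_pos: [0.5807, -0.1593, 0.0407]
eef_rot: [-3.137, -0.002, 1.419]
force: [-9.4, 9.3, 2.5]
grip_width: 0.0263
grip_force: 5.2
```

```bash
python3 - <<'E'
from h import *
o=telemetry.get_obs();print(o['time_s'],o['grip_width'],o['grip_force'])
H=R.from_euler('z',-.148); print(H.inv().apply(o['ee_pos']-[.6434,-.2222,0]), o['eef_rot'],H.inv().apply(o['force']))
E
```

```text
12.55 0.026323535756838705 5.187554924050346
[-0.07129908  0.0530085   0.04068036] [-3.13730805e+00 -1.67139767e-03  1.41915122e+00] [-10.6243454    7.78306309   2.54766128]
```

Call:
carry_out(plan=[[[-1,2,0,0,0,0,26],[-1,2,0,0,0,0,26],[0,1,0,0,0,0,26],[0,0,0,0,0,0,26],[0,0,0,0,0,0,26],[0,0,0,0,0,0,26]]])

```text
time_s: 13.05
ee_pos: [0.585, -0.1619, 0.0405]
eef_rot: [-3.137, -0.002, 1.419]
force: [-10.3, 8.5, 0.7]
grip_width: 0.0261
grip_force: 5.9
```

```bash
python3 - <<'E'
from h import *
o=telemetry.get_obs();print(o['time_s'],o['grip_width'],o['grip_force'])
H=R.from_euler('z',-.148); print(H.inv().apply(o['ee_pos']-[.6434,-.2222,0]), o['eef_rot'],H.inv().apply(o['force']))
shot('scene','s5.png')
i=cv2.imread('pics/s5.png')[190:340,230:430]; cv2.imwrite('pics/c5.png',cv2.resize(i,None,fx=4,fy=4,interpolation=cv2.INTER_CUBIC))
h=np.array([.6434,-.2222,0])
for a in(.3,.35,.38,.42):
  t=.42-a; print(a,[((proj('s5.png',h+H.apply([-.066-d*np.sin(t),-.07+d*np.cos(t),.031]))-[229.6,189.6])*4).round() for d in(0,.1,.12)])
E
```

```text
13.05 0.02614805534576487 5.874511323636398
[-0.06665969  0.05103298  0.04048898] [-3.13652963e+00 -1.84368409e-03  1.41913565e+00] [-11.4682973    6.90598136   0.71488672]
0.3 [array([544., 404.]), array([380., 291.]), array([350., 270.])]
0.35 [array([544., 404.]), array([388., 286.]), array([359., 264.])]
0.38 [array([544., 404.]), array([392., 283.]), array([364., 260.])]
0.42 [array([544., 404.]), array([399., 279.]), array([372., 256.])]
```

View pics/c5.png

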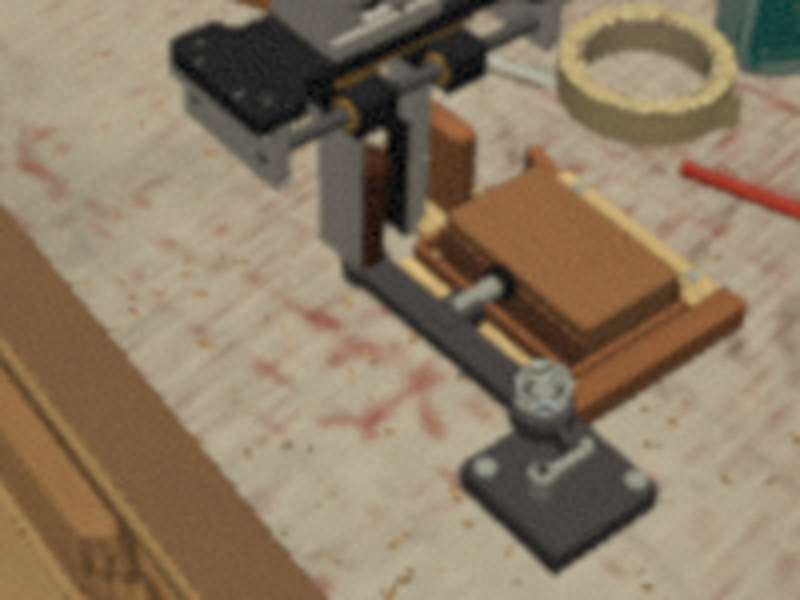

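The pad is touching the block's side and the post base at (370,262) matches an angle of about 0.38. I'll add 1 mm for margin, then hand in.

Call:
carry_out(plan=[[[0,1,0,0,0,0,26],[0,0,0,0,0,0,26],[0,0,0,0,0,0,26],[0,0,0,0,0,0,26]]])

```text
time_s: 13.43
ee_pos: [0.5859, -0.1619, 0.0405]
eef_rot: [-3.136, -0.002, 1.419]
force: [-9.7, 10.3, 1.8]
grip_width: 0.0263
grip_force: 6.1
```

```bash
python3 -c "
from h import *
o=telemetry.get_obs(); print(o['ee_pos'],o['force'],o['grip_force']); print(ctrl.hand_in())"
```

```text
[ 0.58593218 -0.16193628  0.04048954] [-9.68205323 10.33602084  1.77575706] 6.061169521417469
the job is handed in; nothing more can be done
None
```

I handed the job in at about 13.4 s with the tray home against the back stop and the block in it. The fingers hold the lever past its click at an estimated 0.39 rad, and the pad is on the block. The hand-in returned no verdict.

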